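Pack the storage jar and snap its cap on

ROBOT

A 6-joint arm with a two-finger parallel gripper is mounted at the origin on the work surface. World frame = base frame: x ahead of the robot, y to its left, z up, the work surface at z = 0. Lengths are in m, angles in rad, forces in N, time in s.
With the tool pointing down it reaches from about 0.375 to 0.75 m from the base axis. Payload 9 kg.
Tool frame: the origin (TCP) lies at the very end of the fingers, on their centre line; the grasp point (between the pads) lies 19 mm behind it; z points along the fingers, y is the line along which they close (so a half turn about z gives the same grasp; the last joint's range is limited). The gripper opens to 85 mm and grips with 20 to 120 N. Pads are 22 mm wide; open, the fingers measure 114 mm over their backs; the gripper's body (76 mm by 85 mm) begins 54 mm behind the grasp point. The pads swing forward as they close: fully open they stand 13 mm farther back than shut.
Start: joints at [-1.439, 0.104, 0.097, 1.564, 0, 1.353], TCP at [0.206, -0.564, 0.231] pointing down, gripper open.
Joint ranges: [-2.99, 2.99], [-0.84, 1.86], [-1.1, 1.16], [-1.84, 2.11], [-1.51, 1.56], [-3.14, 3.14]. Speed limits (rad/s): [2.22, 2.22, 2.57, 3.14, 3.14, 3.14].

INTERFACE

Orientations are given as a rotation vector (axis times angle).
In Python, from plant import env, viewer gives the robot as it stands.
- The arm moves only by the shell command python3 -m pendant 'ROWS' [FORCE]. ROWS is text: rows parted by semicolons, each of 5 numbers parted by spaces: the shift along the world's x, y, z in units of 50 mm (1.0 is 50 mm), then the turn about the world's z in rad, then the opening, from 0 (shut) to 1 (fully open). In form: tx ty tz turn claw; .... A call has exactly 8 rows; each row shifts and turns the commanded pose from where the row before left it; what a row does not reach is not made up. A row lasts 1/10 s, in which the tool goes at most 50 mm and 8.59 degrees, less where a joint would pass 70% of its speed; a pose out of reach is approached as far as the arm can. A call is refused whole if a number of a shift passes 1 or a number of a turn 0.15, either way. A call with a gripper value outside its range is refused whole. The fingers move at their own pace and stop on an object; FORCE is the grip in N (left out, the last holds). Time passes only in rows, so rows that do not move let the fingers close, or fill a call up. It gives the time, the measured TCP pose, the force, the opening and the grip force at its end, in the units of the state.
- env.sense(): the state, without advancing time (a new reading comes with each control period).
- viewer.read_camera(name): name is "scene" or "top" or "wrist"; returns (picture, depth): 420x560x3 uint8, red, green, blue; 420x560 float32, m along the optical axis (not along the pixel's ray), 0 where there is no reading.
- viewer.camera_info(name): a dict with "K" (3x3 intrinsics, pixels), "k1" (the pictures are not rectified: a ray, as slopes to the right and down, at radius r is drawn at 1 + k1 r^2 times it, then the intrinsics apply), "rvec" (rotation vector, rad) and "tvec" (3), from world to camera coordinates, as OpenCV has them. Camera axes: x right, y down, z forward; pixel columns grow to the right and rows downward; lengths in m; the calibration is good to about 2 mm. A picture is of the moment at which its call begins: read the wrist's pose just before it. camera_info takes no time and is no camera call; for the wrist camera it gives the pose at the moment of the call.
- env.job_done(): hands the job in; it is judged then, once.
The state is a dict: "t": time; "qpos": joint angles; "qvel": joint speeds; "tau": joint torques, N m; "tool_pos": TCP position; "orientation": TCP orientation; "ft_force": force on the tool from outside, world axes, zero at the start; "torque": the same for the moment, N m; "finger_gap": finger opening in m; "finger_force": force on a finger pad.
Only numpy, scipy, OpenCV 4.12 (cv2) and the standard library are available. Lean on these libraries where they do the work, as an engineer would, in place of code of your own. Each camera call takes 0.05 s, during which the arm holds its last target. There are 200 camera calls.

TASK

Stand the open sage-green jar upright on the cork pad in the free place of the wooden caddy and let go of it, then put the round wooden cap on its neck and press it straight down until it clicks fully home. Keep pressing on the cap after the click: finish while still holding it down with a firm push. Leave all the other things where they are.

Things in the scene. Friction and masses are not known exactly. Their poses are not given: they have to be found in the camera images.
- jar: Loose sage-green ceramic jar, about 250 g, upright and open. Body: cylinder 56 mm across, 86 mm tall (the top 6 mm slope in to the shoulder). On it a white neck 30 mm across, 26 mm tall, top edge chamfered 3 mm; whole jar 112 mm tall. Origin: centre of the underside; z up along its axis.
- jar_neck (a point): Centre of the flat top of the jar's neck, 112 mm above the jar's foot. Four sprung round steel nibs stand 4 mm out of the neck, 100 mm above the foot; the bead in the cap must be pushed over them.
- cap: Loose round wooden snap cap, 50 mm across, 28 mm tall, 50 g, lying mouth down on the counter, right way up for the neck. Hollow, open below: a rounded bead leaves a 33 mm opening (3.5 mm lead-in); ceiling 22 mm above the lower rim. Origin: centre of its lower rim; z up.
- cap_top (a point): Centre of the cap's flat top, 28 mm above its rim. Bead meets the nibs with the rim 102 mm above the jar's foot; pushing on takes about 8 to 16 N; near 97 mm it clicks, the force drops, and the cap goes home, rim at 90 mm, the neck's top against its ceiling: a rigid stop. It then stays on by itself.
- caddy: Fixed open plywood caddy, 140 x 140 mm outside, 43 mm tall, walls and floor 6 mm; inside 128 x 128 mm, four places in 2 x 2, centres 32 mm either side of the middle, no dividers. Three places are filled, the fourth has the cork pad. Origin: centre of the underside; x and y along its sides.
- pad: Fixed cork disc 52 mm across, 3 mm thick, on the caddy's floor in the free place: the jar goes here. Origin: centre of its underside, 6 mm above the counter; its top is 9 mm above the counter. The jar has about 4 mm to the two walls and 5 mm to the neighbours.
- spice_tin: Bystander in the caddy: loose round copper-coloured tin with a pale top, 60 mm across, 40 mm tall. Origin: centre of the underside.
- tea_box: Bystander in the caddy: loose green block-shaped box, 58 x 58 x 38 mm, sides along the caddy's. Origin: centre of the underside.
- jam_pot: Bystander in the caddy: loose red pot with white lid, 58 mm across, 40 mm tall. Origin: centre of the underside.
- salt_bowl: Bystander: loose white bowl, 76 mm across, 32 mm tall. Origin: centre of the underside.
- weight: Bystander: loose brass scale weight with a knob, 48 mm across, 40 mm tall. Origin: centre of the underside.
- mug: Bystander: loose blue mug, 80 mm across, 85 mm tall, with a handle. Origin: centre of the underside.
- pepper_mill: Bystander: loose dark wooden pepper mill, 52 mm across, 132 mm tall. Origin: centre of the underside.
- spoon: Bystander: loose wooden spoon 250 mm long, lying on the counter. Origin: under its middle; x along it.
Things that resemble listed ones, but are neither listed nor needed, are in the scene too. Leave any turquoise or yellow look-alike of the jar alone.

How it is judged:
On the way, in this order (a step that is already met when the one before it is completed fails the run):
1. the jar stands upright on the cork pad in the caddy, let go of, still uncapped (horizontal distance between jar and pad below 0.012 m and z of jar in the frame of pad below 0.007 m and angle between jar's own z axis and vertical below 0.1 rad and contact force between the fingers and jar below 0.3 N), for 0.2 s.
2. the cap has clicked fully home on the jar's neck (z of cap in the frame of jar between 0.085 and 0.0925 m and horizontal distance between cap and jar_neck below 0.004 m and angle between the z axis of cap and the z axis of jar, either way round below 0.1 rad and horizontal distance between jar and pad below 0.012 m and z of jar in the frame of pad below 0.007 m and angle between jar's own z axis and vertical below 0.1 rad), for 0.1 s.
At the end, for the whole second after the job is handed in: Jar upright (0.1 rad) on the cork pad, within 12 mm of its centre, foot within 4 mm of its top; cap fully home (rim at most 91.2 mm above the jar's foot, centred within 4 mm, straight within 0.1 rad); all at rest, the fingers still pressing the cap onto the jar with more than 5 N (all of step 2 and z of cap in the frame of jar below 0.0912 m and contact force between the fingers and cap above 3 N and contact force between cap and jar above 5 N and linear speed of each of jar, cap below 0.02 m/s); the arm keeps its last pose, push and grip.
It fails at once if a bystander was shifted by more than 25 mm (distance of any of spice_tin, tea_box, jam_pot, salt_bowl, weight, mug, pepper_mill, spoon from where it was at the start of the episode above 0.025 m).
It fails at once if a bystander was knocked over (angle between any of spice_tin, tea_box, jam_pot, salt_bowl, weight, mug, pepper_mill, spoon's own z axis and vertical above 0.4 rad).
It also fails if it takes over 64 s, if anything falls off the work surface, if the arm or the gripper's body presses on something with over 40 N, if the wrist force passes 120 N, or if a joint passes its speed limit or range.

## Working session

There is one attempt and no reset: what is moved stays moved. The work goes in short steps, Python scripts to look and compute and a shell command to move; the robot and the scene stay as the last step left them, time stands still between calls to the robot, and variables do not carry over. Pictures are saved under pics/ and viewed, at most 10 in all, crops included, and the job is handed in when it is done.

```bash
ls; mkdir -p pics; cat > h.py <<'E'
import numpy as np, cv2
from plant import env, viewer
def grab(n):
    i=viewer.camera_info(n); im,d=viewer.read_camera(n); return im,d,{k:np.array(v,float) for k,v in i.items() if k in('K','k1','rvec','tvec')}
def dist(i): return np.array([float(i['k1']),0,0,0])
def world(i,u,v,z):
    # depth z along optical axis -> world points
    p=cv2.undistortPoints(np.stack([np.ravel(u),np.ravel(v)],1).astype(float).reshape(-1,1,2),i['K'],dist(i)).reshape(-1,2)
    c=np.c_[p,np.ones(len(p))]*np.ravel(z)[:,None]
    R=cv2.Rodrigues(i['rvec'])[0]; return (c-i['tvec'].ravel())@R
def cloud(i,d):
    v,u=np.mgrid[:d.shape[0],:d.shape[1]]; w=world(i,u,v,d).reshape(d.shape+(3,)); w[d==0]=np.nan; return w
def ray(i,u,v):
    R=cv2.Rodrigues(i['rvec'])[0]; a=-R.T@i['tvec'].ravel(); b=world(i,[u],[v],[1.])[0]-a; return a,b/np.linalg.norm(b)
def tri(r):
    A=np.zeros((3,3));y=np.zeros(3)
    for o,d in r: P=np.eye(3)-np.outer(d,d);A+=P;y+=P@o
    return np.linalg.solve(A,y)
def save(n,im): cv2.imwrite('pics/'+n+'.png',im[...,::-1])
E
python3 - <<'E'
from h import *
import pickle
s={}
for n in('scene','top'):
    s[n]=grab(n)
    i=s[n][2];R=cv2.Rodrigues(i['rvec'])[0];print(n,-R.T@i['tvec'].ravel(),R[2])
pickle.dump(s,open('s.pkl','wb'))
save('both',np.vstack([cv2.resize(s['scene'][0],None,fx=1,fy=1)])); save('top',s['top'][0])
st=env.sense();print({k:np.round(v,3) for k,v in st.items()})
E
```

```text
pics
scene [ 1.24175784 -0.16128913  1.07055469] [-0.53879597  0.14334503 -0.83015125]
top [ 0.50912432 -0.00717818  1.25461446] [ 0.07348905  0.02020466 -0.99709134]
{'t': np.float64(0.1), 'qpos': array([-1.439,  0.105,  0.097,  1.564,  0.   ,  1.353]), 'qvel': array([ 0.   ,  0.001,  0.002,  0.   ,  0.   , -0.002]), 'tau': array([ 7.0000e-03, -5.5821e+01,  5.0472e+01,  1.3000e-02, -0.0000e+00,
       -0.0000e+00]), 'tool_pos': array([ 0.206, -0.563,  0.231]), 'orientation': array([-3.093, -0.546, -0.   ]), 'ft_force': array([ 0.519,  0.111, -0.066]), 'torque': array([-0.051,  0.033,  0.01 ]), 'finger_force': np.float64(0.0), 'finger_gap': np.float64(0.085)}
```

View pics/both.png

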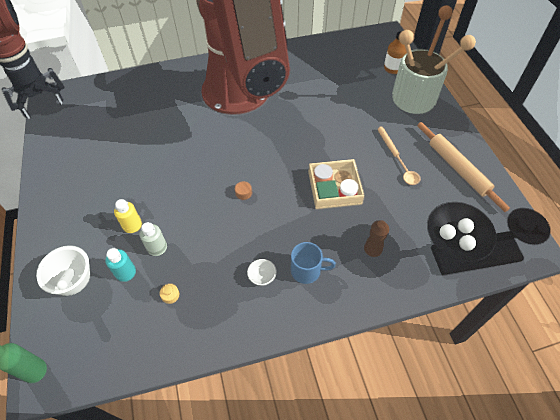

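View pics/top.png

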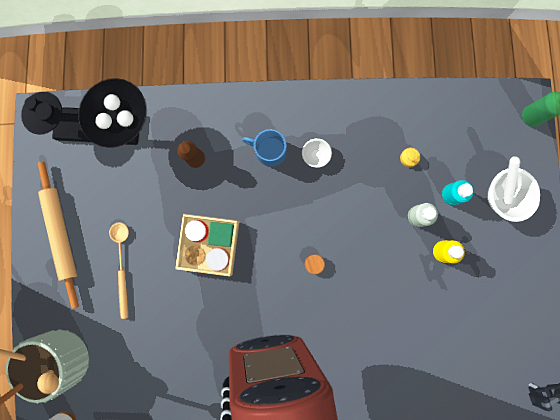

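The sage jar shows at scene (153,240) / top (425,214). Things it could be taken for are the turquoise look-alike at (121,265) / (457,192) and the yellow one at (127,217) / (450,252). The cap is at scene (243,190) / top (315,264); the yellowish brass weight at (169,293) / (410,157) could be mistaken for it. The caddy is at scene (335,184), and its free place with the brown cork pad is at top (195,256). I choose the sage jar and check it in a close crop.

```bash
python3 - <<'E'
from h import *
import pickle
s=pickle.load(open('s.pkl','rb'))
crops=[]
C={n:cloud(s[n][2],s[n][1]) for n in s}
px={'jar':{'scene':(153,240),'top':(425,214)},'cap':{'scene':(243,190),'top':(315,264)},'turq':{'scene':(121,265),'top':(457,192)},'yel':{'scene':(127,217),'top':(450,252)},'caddy':{'scene':(335,184),'top':(207,245)},'pad':{'top':(195,256),'scene':(343,177)},'wt':{'top':(410,157),'scene':(169,293)}}
for k in px:
  for n,(u,v) in px[k].items():
    print(k,n,np.round(C[n][v,u],3))
# objects: top layer & whole clusters
for k,r in (('jar',.045),('cap',.04),('caddy',.12)):
  for n in('top','scene'):
    u,v=px[k][n]; w=C[n]; c=w[v,u]
    m=(np.hypot(w[...,0]-c[0],w[...,1]-c[1])<r)&(w[...,2]>.012)
    P=w[m]; print(k,n,len(P),'min',P.min(0).round(3),'max',P.max(0).round(3),'med',np.median(P,0).round(3),'zpct',np.percentile(P[:,2],[50,90,98]).round(3))
    t=P[P[:,2]>np.percentile(P[:,2],98)-.008]; print('   toplayer',t.mean(0).round(4),t.min(0).round(3),t.max(0).round(3))
    if k=='caddy':
        t=P[(P[:,2]>.036)&(P[:,2]<.05)]; b=cv2.minAreaRect((t[:,:2]*1000).astype(np.float32)); print('   rect',b)
a=cv2.resize(s['scene'][0][190:310,80:230],(400,320),interpolation=3);b=cv2.resize(s['top'][0][200:290,162:274],(400,320),interpolation=3)
c=cv2.resize(s['top'][0][140:290,370:520][:120],(400,320),interpolation=3)
d=cv2.resize(s['scene'][0][140:220,290:390],(400,280),interpolation=3)
save('crop',np.vstack([np.hstack([a,b]),np.hstack([c[:280],d])]))
E
```

```text
jar scene [ 0.603 -0.341  0.08 ]
jar top [ 0.573 -0.335  0.113]
cap scene [ 0.468 -0.074  0.025]
cap top [ 0.459 -0.075  0.029]
turq scene [ 0.654 -0.429  0.08 ]
turq top [ 0.627 -0.426  0.084]
yel scene [ 0.507 -0.404  0.075]
yel top [ 0.481 -0.395  0.102]
caddy scene [0.532 0.19  0.042]
caddy top [0.513 0.201 0.006]
pad top [0.486 0.232 0.01 ]
pad scene [0.491 0.234 0.009]
wt top [ 0.725 -0.326  0.035]
wt scene [ 0.741 -0.327  0.035]
jar top 551 min [ 0.547 -0.375  0.013] max [ 0.602 -0.319  0.117] med [ 0.573 -0.337  0.083] zpct [0.083 0.111 0.114]
   toplayer [ 0.575  -0.3477  0.111 ] [ 0.561 -0.361  0.107] [ 0.59  -0.335  0.117]
jar scene 610 min [ 0.559 -0.376  0.012] max [ 0.606 -0.319  0.114] med [ 0.592 -0.344  0.078] zpct [0.078 0.11  0.113]
   toplayer [ 0.5782 -0.3481  0.1102] [ 0.56  -0.362  0.105] [ 0.591 -0.335  0.114]
cap top 308 min [ 0.434 -0.095  0.012] max [ 0.482 -0.047  0.034] med [ 0.459 -0.072  0.027] zpct [0.027 0.031 0.032]
   toplayer [ 0.4588 -0.0716  0.0277] [ 0.434 -0.095  0.024] [ 0.482 -0.049  0.034]
cap scene 222 min [ 0.43  -0.099  0.013] max [ 0.485 -0.05   0.035] med [ 0.464 -0.075  0.026] zpct [0.026 0.029 0.031]
   toplayer [ 0.4602 -0.074   0.027 ] [ 0.435 -0.098  0.023] [ 0.485 -0.05   0.035]
caddy top 2174 min [0.435 0.119 0.012] max [0.593 0.277 0.053] med [0.528 0.179 0.043] zpct [0.043 0.047 0.049]
   toplayer [0.5201 0.1856 0.0444] [0.435 0.119 0.041] [0.593 0.277 0.053]
   rect ((513.80712890625, 197.30447387695312), (141.77574157714844, 140.90428161621094), 81.04593658447266)
caddy scene 1780 min [0.434 0.118 0.012] max [0.594 0.275 0.05 ] med [0.537 0.183 0.041] zpct [0.041 0.046 0.048]
   toplayer [0.5235 0.1859 0.0439] [0.434 0.118 0.04 ] [0.594 0.275 0.05 ]
   rect ((514.0603637695312, 197.3610076904297), (142.09347534179688, 143.85398864746094), 80.83033752441406)
```

View pics/crop.png

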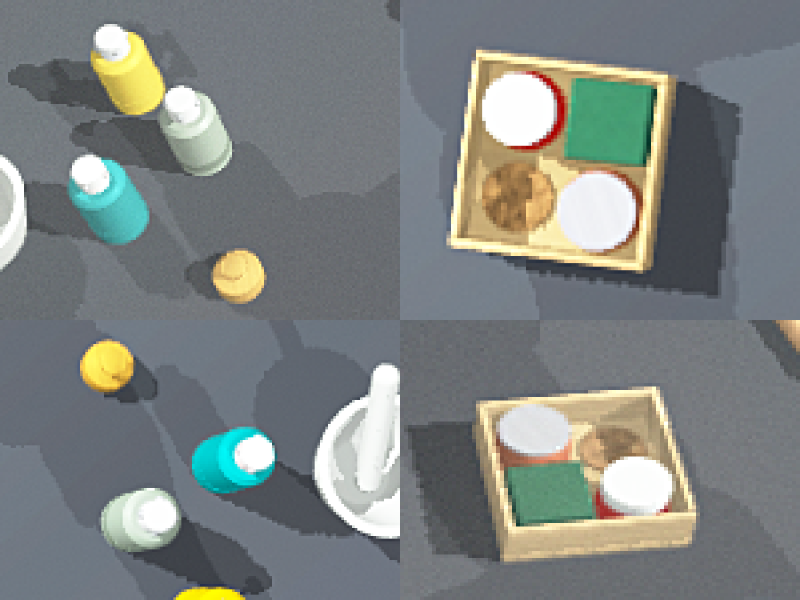

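The crop confirms the choices. The sage jar (open white neck) sits between the yellow and turquoise look-alikes. The pad is the brown disc in the caddy's near-left place, at about (0.487, 0.234, 0.009), and the jar neck at (0.576, -0.348, 0.112). Both heights match the text. I will approach with the closing line at about 166°, which clears both look-alikes.

```bash
python3 -m pendant '0.8 0.46 0 0.12 1;0.8 0.46 0 0.12 1;0.8 0.46 0 0.12 1;0.8 0.46 0 0.12 1;0.8 0.46 0 0.12 1;0.8 0.46 0 0.12 1;0.8 0.46 0 0.12 1;0.8 0.46 0 0.12 1' 40; python3 -m pendant '0.5 0.3 0 0.02 1;0.4 0.2 0 0 1;0 0 0 0 1;0 0 0 0 1;0 0 0 0 1;0 0 0 0 1;0 0 0 0 1;0 0 0 0 1'
```

```text
t: 0.9
tool_pos: [0.527, -0.3783, 0.2309]
orientation: [-2.487, -1.919, 0.0]
ft_force: [0.5, -1.0, -0.0]
finger_gap: 0.0855
finger_force: 0.0
t: 1.7
tool_pos: [0.5702, -0.3551, 0.2315]
orientation: [2.473, 1.937, 0.0]
ft_force: [-0.4, 0.1, 0.1]
finger_gap: 0.0849
finger_force: 0.0
```

```bash
python3 - <<'E'
from h import *
im,d,i=grab('wrist'); w=cloud(i,d); save('w1',im)
R=cv2.Rodrigues(i['rvec'])[0];print(-R.T@i['tvec'].ravel())
for lo,hi in((.105,.12),(.02,.078)):
  m=(np.hypot(w[...,0]-.576,w[...,1]+.348)<.045)&(w[...,2]>lo)&(w[...,2]<hi)
  P=w[m];print(lo,len(P));
  if len(P): 
    print(P.min(0).round(4),P.max(0).round(4))
    c=cv2.minEnclosingCircle((P[:,:2]*1000).astype(np.float32));print(c)
E
```

```text
[ 0.58975423 -0.27432342  0.37411026]
0.105 1066
[ 0.5617 -0.3623  0.1051] [ 0.5919 -0.3326  0.1141]
((576.7932739257812, -347.56243896484375), 15.263376235961914)
0.02 456
[ 0.5495 -0.3487  0.0202] [ 0.6045 -0.319   0.0779]
((577.026123046875, -343.78497314453125), 27.65517807006836)
```

View pics/w1.png

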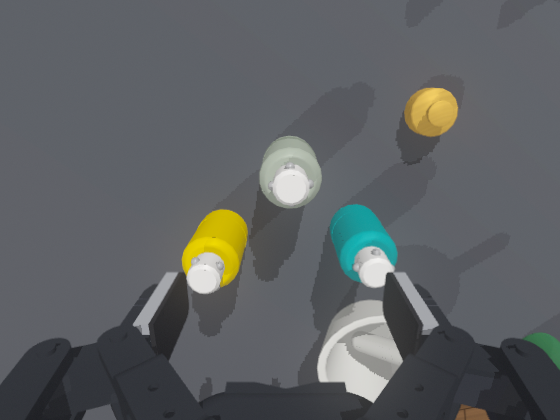

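The jar neck is at wrist pixel (290,185). The wrist view gives (0.577, -0.348, 0.112), which agrees with the other cameras. The yellow jar (205,275) and turquoise jar (375,265) are clear of the fingers. Descending.

```bash
python3 -m pendant '0.13 0.15 0 0 1;0 0 -0.7 0 1;0 0 -0.8 0 1;0 0 -0.8 0 1;0 0 -0.7 0 1;0 0 -0.4 0 1;0 0 -0.31 0 1;0 0 0 0 1'; python3 -m pendant '0 0 0 0 1;0 0 0 0 1;0 0 0 0 0.4;0 0 0 0 0.4;0 0 0 0 0.4;0 0 0 0 0.4;0 0 0 0 0.4;0 0 0 0 0.4'
```

```text
t: 2.55
tool_pos: [0.5763, -0.3459, 0.0435]
orientation: [-2.47, -1.937, 0.001]
ft_force: [-0.3, -0.3, 0.2]
finger_gap: 0.0851
finger_force: 0.0
t: 3.35
tool_pos: [0.5774, -0.3476, 0.0469]
orientation: [2.472, 1.937, 0.0]
ft_force: [-1.1, 1.3, 5.3]
finger_gap: 0.0552
finger_force: 41.9
```

```bash
python3 -m pendant '0 0 0 0 0.4;0 0 0.2 0 0.4;0 0 0.5 0 0.4;0 0 0.8 0 0.4;0 0 0.8 0 0.4;-0.1 0.3 0.3 0 0.4;-0.1 0.6 0 0 0.4;-0.1 0.8 0 0 0.4'; python3 -m pendant '-0.14 0.9 0 0 0.4;-0.14 0.9 0 0 0.4;-0.14 0.9 0 0 0.4;-0.14 0.9 0 0 0.4;-0.14 0.9 0 0 0.4;-0.14 0.9 0 0 0.4;-0.14 0.9 0 0 0.4;-0.14 0.9 0 0 0.4'
```

```text
t: 4.15
tool_pos: [0.5619, -0.2626, 0.1766]
orientation: [2.473, 1.935, 0.0]
ft_force: [1.1, -0.1, -3.9]
finger_gap: 0.0554
finger_force: 43.6
t: 4.95
tool_pos: [0.5054, 0.0995, 0.1762]
orientation: [2.472, 1.938, 0.0]
ft_force: [1.7, 0.2, -3.3]
finger_gap: 0.0552
finger_force: 43.6
```

```bash
python3 -m pendant '-0.14 0.9 0 0 0.4;-0.1 0.8 0 0 0.4;-0.1 0.6 0 0 0.4;-0.04 0.43 0 0 0.4;0 0 0 0 0.4;0 0 0 0 0.4;0 0 0 0 0.4;0 0 0 0 0.4'
python3 - <<'E'
from h import *
ims=[]
for n in('top','scene','wrist'):
    im,d,i=grab(n); w=cloud(i,d); ims.append(im)
    t=env.sense()['tool_pos']
    m=(np.hypot(w[...,0]-t[0],w[...,1]-t[1])<.06)&(w[...,2]>.09)
    hsv=cv2.cvtColor(im,cv2.COLOR_RGB2HSV)
    P=w[m]; print(n,t.round(4),len(P))
    sage=m&(hsv[...,0]>40)&(hsv[...,0]<90)&(hsv[...,1]>15)
    if sage.sum()>5:
        P=w[sage];print(' sage',P.min(0).round(4),P.max(0).round(4),P.mean(0).round(4))
        c=P[P[:,2]<t[2]+.025]
        if len(c)>20:
            from scipy.optimize import least_squares
            f=least_squares(lambda q:np.hypot(c[:,0]-q[0],c[:,1]-q[1])-.028,t[:2],loss='soft_l1',f_scale=.001);print(' fit',f.x.round(4))
    wall=(np.hypot(w[...,0]-.514,w[...,1]-.197)<.1)&(w[...,2]>.040)&(w[...,2]<.047)
    if wall.sum()>100:
        P=w[wall];print(' caddy',cv2.minAreaRect((P[:,:2]*1000).astype(np.float32)))
save('hold',np.hstack([cv2.resize(ims[1][80:280,240:480],(400,333)),cv2.resize(ims[2],(400,333))]))
E
```

```text
t: 5.75
tool_pos: [0.4873, 0.2335, 0.1759]
orientation: [2.473, 1.937, -0.0]
ft_force: [-1.0, -0.6, -3.1]
finger_gap: 0.0554
finger_force: 43.6
top [0.4874 0.2335 0.1759] 8379
 sage [0.4587 0.1964 0.1337] [0.5116 0.2304 0.3667] [0.4873 0.2102 0.1948]
 fit [0.4865 0.2324]
 caddy ((513.7603759765625, 196.90179443359375), (140.2914276123047, 140.88523864746094), 81.67143249511719)
scene [0.4874 0.2336 0.1759] 5322
 sage [0.4585 0.1773 0.1259] [0.5457 0.2563 0.6011] [0.5032 0.2173 0.1985]
 fit [0.4852 0.2325]
 caddy ((514.6358032226562, 197.1425323486328), (141.01034545898438, 142.15335083007812), 80.87630462646484)
wrist [0.4873 0.2337 0.1759] 57618
 sage [0.4599 0.2144 0.1308] [0.5287 0.262  0.2189] [0.4915 0.2507 0.1977]
 fit [0.487  0.2332]
 caddy ((514.5558471679688, 199.3883056640625), (139.99888610839844, 139.74453735351562), 81.62442779541016)
```

View pics/hold.png

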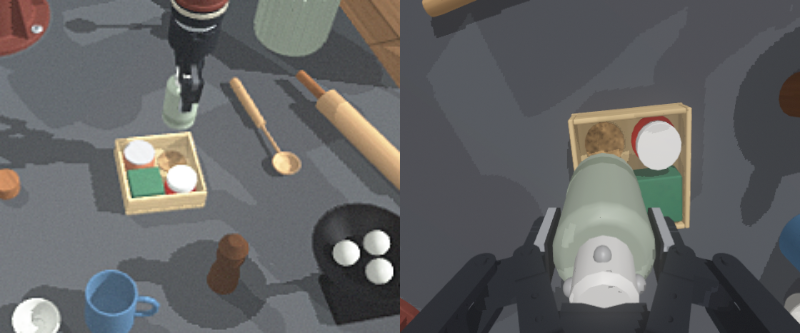

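The jar is held squarely and upright above the free place; the pad is still visible at wrist-crop (605,140). It needs about 1 mm of correction in x and y, then lower 120 mm.

```bash
python3 -m pendant '0.01 0.02 -0.5 0 0.4;0 0 -0.7 0 0.4;0 0 -0.3 0 0.4;0 0 -0.1 0 0.4;0 0 0 0 0.4;0 0 -0.2 0 0.4;0 0 -0.2 0 0.4;0 0 0 0 0.4';python3 -m pendant '0 0 -0.1 0 0.4;0 0 -0.1 0 0.4;0 0 -0.1 0 0.4;0 0 -0.04 0 0.4;0 0 0 0 0.4;0 0 0 0 0.4;0 0 0 0 0.4;0 0 0 0 0.4'
```

```text
t: 6.7
tool_pos: [0.4869, 0.2352, 0.0745]
orientation: [-2.472, -1.938, 0.002]
ft_force: [-0.5, -0.0, -3.1]
finger_gap: 0.0554
finger_force: 43.6
t: 7.5
tool_pos: [0.4878, 0.2353, 0.0591]
orientation: [2.472, 1.938, 0.001]
ft_force: [-0.2, 0.3, -3.2]
finger_gap: 0.0552
finger_force: 43.6
```

```bash
python3 -m pendant '0 0 -0.03 0 0.4;0 0 -0.03 0 0.4;0 0 -0.02 0 0.4;0 0 0 0 0.4;0 0 0 0 0.4;0 0 0 0 0.4;0 0 0 0 0.4;0 0 0 0 0.4'; python3 - <<'E'
from h import *
for n in('top','scene','wrist'):
    im,d,i=grab(n); w=cloud(i,d); t=env.sense()['tool_pos'];hsv=cv2.cvtColor(im,cv2.COLOR_RGB2HSV)
    m=(np.hypot(w[...,0]-t[0],w[...,1]-t[1])<.035)&(w[...,2]>.09)&(w[...,2]<.15)&(hsv[...,1]<25)&(hsv[...,2]>150)
    P=w[m];print(n,len(P),np.percentile(P[:,2],[90,98]).round(4) if len(P) else '')
print(env.sense()['ft_force'])
E
```

```text
t: 8.3
tool_pos: [0.4877, 0.2354, 0.0559]
orientation: [2.472, 1.938, 0.001]
ft_force: [-4.4, -1.0, 7.5]
finger_gap: 0.0551
finger_force: 44.6
top 15 [0.0965 0.0983]
scene 50 [0.1187 0.1208]
wrist 12818 [0.1208 0.1216]
[-4.4941156  -0.74619916  7.59446689]
```

```bash
python3 -m pendant '0 0 0 0 0.75;0 0 0 0 0.75;0 0 0 0 1;0 0 0 0 1;0 0 0 0 1;0 0 0.1 0 1;0 0 0.4 0 1;0 0 0.6 0 1' 30; python3 -m pendant '0 0 0.8 0 1;0 0 0.6 0 1;0 0 0.2 0 1;0 0 0 0 1;0 0 0 0 1;0 0 0 0 1;0 0 0 0 1;0 0 0 0 1';python3 - <<'E'
from h import *
ims=[]
from scipy.optimize import least_squares
for n in('top','scene','wrist'):
    im,d,i=grab(n); w=cloud(i,d); t=env.sense()['tool_pos'];ims.append(im)
    m=(np.hypot(w[...,0]-.4877,w[...,1]-.2354)<.03)&(w[...,2]>.112)&(w[...,2]<.135)
    P=w[m];print(n,len(P))
    if len(P): print('neck',cv2.minEnclosingCircle((P[:,:2]*1000).astype(np.float32)),np.median(P[:,2]).round(4))
    b=w[(np.hypot(w[...,0]-.4877,w[...,1]-.2354)<.035)&(w[...,2]>.055)&(w[...,2]<.085)]
    if len(b)>20:print('body',least_squares(lambda q:np.hypot(b[:,0]-q[0],b[:,1]-q[1])-.028,[.4877,.2354],loss='soft_l1',f_scale=.001).x.round(4))
    c=w[(np.hypot(w[...,0]-.459,w[...,1]+.073)<.04)&(w[...,2]>.022)&(w[...,2]<.034)]
    if len(c): print('cap',cv2.minEnclosingCircle((c[:,:2]*1000).astype(np.float32)),np.median(c[:,2]))
save('placed',np.hstack([cv2.resize(ims[1][130:230,270:390],(400,333)),cv2.resize(ims[2],(400,333))]))
E
```

```text
t: 9.25
tool_pos: [0.4864, 0.235, 0.1091]
orientation: [-2.471, -1.937, 0.004]
ft_force: [-0.2, -0.3, 0.1]
finger_gap: 0.0854
finger_force: 0.0
t: 10.05
tool_pos: [0.4872, 0.2352, 0.1889]
orientation: [-2.472, -1.938, 0.002]
ft_force: [0.3, 0.2, -0.6]
finger_gap: 0.0852
finger_force: 0.0
top 115
neck ((486.8160400390625, 234.21914672851562), 15.648752212524414) 0.1195
body [0.4865 0.2344]
cap ((458.7572326660156, -72.14707946777344), 24.974044799804688) 0.027497578483089896
scene 81
neck ((489.5135803222656, 233.61996459960938), 16.43560028076172) 0.1192
body [0.4855 0.2344]
cap ((460.07049560546875, -75.89913177490234), 26.353317260742188) 0.02730319545982472
wrist 1611
neck ((487.41937255859375, 236.29409790039062), 17.547016143798828) 0.1205
body [0.4874 0.2351]
```

View pics/placed.png

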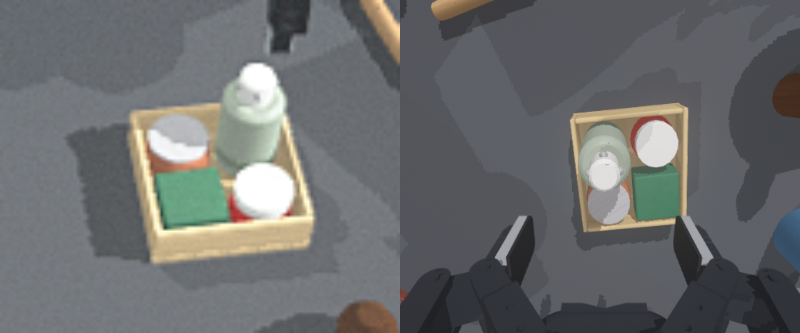

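The jar stands upright on the pad, let go of, with its neck at wrist-crop (603,172) and z about 0.121, as expected. It reads (0.487, 0.235). Next, move above the cap.

```bash
python3 -m pendant '-0.05 -0.5 0 0 1;-0.08 -0.9 0 0 1;-0.08 -0.9 0 0 1;-0.08 -0.9 0 0 1;-0.08 -0.9 0 0 1;-0.08 -0.9 0 0 1;-0.08 -0.8 0 0 1;-0.04 -0.37 0 0 1';python3 -m pendant '0 0 -0.6 0 1;0 0 -0.4 0 1;0 0 0 0 1;0 0 0 0 1;0 0 0 0 1;0 0 0 0 1;0 0 0 0 1;0 0 0 0 1'
python3 - <<'E'
from h import *
im,d,i=grab('wrist'); w=cloud(i,d)
c=w[(np.hypot(w[...,0]-.459,w[...,1]+.073)<.04)&(w[...,2]>.022)&(w[...,2]<.034)]
print(len(c),cv2.minEnclosingCircle((c[:,:2]*1000).astype(np.float32)),np.median(c[:,2]),c.min(0),c.max(0)); print(env.sense()['tool_pos'])
E
```

```text
t: 11.0
tool_pos: [0.4587, -0.0761, 0.1899]
orientation: [2.474, 1.934, -0.0]
ft_force: [0.7, 1.2, -0.9]
finger_gap: 0.0852
finger_force: 0.0
t: 11.8
tool_pos: [0.4594, -0.0732, 0.1403]
orientation: [2.472, 1.938, 0.001]
ft_force: [-0.7, -0.4, 1.0]
finger_gap: 0.0855
finger_force: 0.0
3051 ((459.64263916015625, -72.1876220703125), 24.955591201782227) 0.027916545949257323 [ 0.4350315  -0.09669441  0.02202984] [ 0.48447123 -0.04750096  0.0302459 ]
[ 0.45930002 -0.07320651  0.14014332]
```

```bash
python3 -m pendant '0 0.02 -0.6 0 1;0 0 -0.8 0 1;0 0 -0.6 0 1;0 0 -0.3 0 1;0 0 -0.2 0 1;0 0 -0.1 0 1;0 0 -0.06 0 1;0 0 0 0 1';python3 -m pendant '0 0 0 0 1;0 0 0 0 0.3;0 0 0 0 0.3;0 0 0 0 0.3;0 0 0 0 0.3;0 0 0 0 0.3;0 0 0 0 0.3;0 0 0 0 0.3' 80
```

```text
t: 12.65
tool_pos: [0.4595, -0.0724, 0.0073]
orientation: [2.472, 1.938, 0.001]
ft_force: [-0.1, 0.9, 0.9]
finger_gap: 0.0853
finger_force: 0.0
t: 13.45
tool_pos: [0.4597, -0.0724, 0.0078]
orientation: [2.471, 1.938, 0.001]
ft_force: [-1.7, 1.4, 7.7]
finger_gap: 0.0481
finger_force: 82.6
```

```bash
python3 -m pendant '0 0 0.3 0 0.3;0 0 0.8 0 0.3;0 0 0.9 0 0.3;0 0 0.9 0 0.3;0 0 0.6 0 0.3;0 0 0.15 0 0.3;0.05 0.5 0 0 0.3;0.08 0.85 0 0 0.3';python3 -m pendant '0.08 0.85 0 0 0.3;0.08 0.85 0 0 0.3;0.08 0.85 0 0 0.3;0.08 0.85 0 0 0.3;0.08 0.8 0 0 0.3;0.08 0.6 0 0 0.3;0.02 0 0 0 0.3;0 0 0 0 0.3'
python3 -m pendant '0 0 -0.3 0 0.3;0 0 -0.2 0 0.3;0 0 0 0 0.3;0 0 0 0 0.3;0 0 0 0 0.3;0 0 0 0 0.3;0 0 0 0 0.3;0 0 0 0 0.3'
python3 - <<'E'
from h import *
from scipy.optimize import least_squares
t=env.sense()['tool_pos'];print(t)
ims=[]
for n in('top','scene','wrist'):
    im,d,i=grab(n); w=cloud(i,d);ims.append(im);hsv=cv2.cvtColor(im,cv2.COLOR_RGB2HSV)
    near=np.hypot(w[...,0]-.487,w[...,1]-.235)<.04
    b=w[near&(w[...,2]>.055)&(w[...,2]<.085)]
    if len(b)>20:print(n,'body',len(b),least_squares(lambda q:np.hypot(b[:,0]-q[0],b[:,1]-q[1])-.028,[.4877,.2354],loss='soft_l1',f_scale=.001).x.round(4))
    m=near&(w[...,2]>.14)&(w[...,2]<.2)&((hsv[...,0]<25)|(hsv[...,0]>172))&(hsv[...,1]>100)
    c=w[m]
    if len(c)>20:
        side=c[c[:,2]<t[2]+.016]; print(n,'cap',len(c),c.min(0).round(4),c.max(0).round(4),'circ',cv2.minEnclosingCircle((c[:,:2]*1000).astype(np.float32)))
        if len(side)>20: print(' side',least_squares(lambda q:np.hypot(side[:,0]-q[0],side[:,1]-q[1])-.025,t[:2],loss='soft_l1',f_scale=.001).x.round(4))
save('cap',np.hstack([cv2.resize(ims[1][120:220,280:400],(400,333)),cv2.resize(ims[2],(400,333))]))
E
```

```text
t: 14.25
tool_pos: [0.4657, -0.0054, 0.1888]
orientation: [2.476, 1.934, -0.0]
ft_force: [0.3, 0.4, -0.9]
finger_gap: 0.0477
finger_force: 82.4
t: 15.05
tool_pos: [0.4901, 0.2356, 0.1881]
orientation: [-2.471, -1.94, 0.003]
ft_force: [0.3, -0.5, -0.6]
finger_gap: 0.048
finger_force: 82.4
t: 15.85
tool_pos: [0.4908, 0.2353, 0.1646]
orientation: [2.472, 1.938, 0.001]
ft_force: [-0.2, -1.0, -0.2]
finger_gap: 0.0478
finger_force: 82.4
[0.49077889 0.23533086 0.16458723]
top body 47 [0.4866 0.2343]
top cap 122 [0.4689 0.2093 0.1607] [0.5116 0.2251 0.1953] circ ((490.2522888183594, 221.83441162109375), 21.59606170654297)
 side [0.4906 0.235 ]
scene body 119 [0.4857 0.2341]
scene cap 106 [0.4688 0.2087 0.157 ] [0.5134 0.2512 0.188 ] circ ((493.17730712890625, 231.49234008789062), 24.419038772583008)
 side [0.4892 0.2345]
wrist body 622 [0.4874 0.2351]
wrist cap 11399 [0.466  0.2111 0.1578] [0.5153 0.2607 0.1869] circ ((490.57965087890625, 235.84707641601562), 25.25341796875)
 side [0.4905 0.2351]
```

View pics/cap.png

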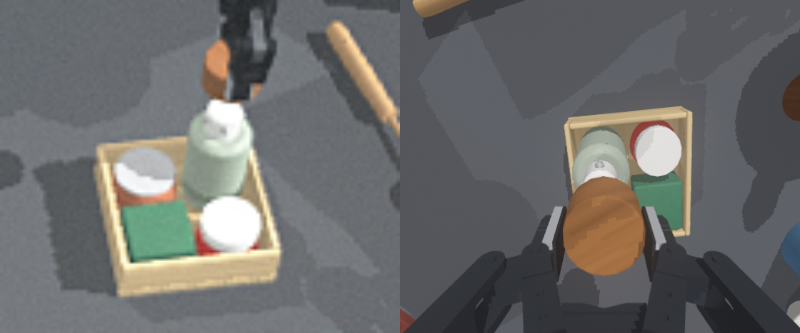

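The cap (crop 603,225) is held level above the neck. All three cameras put it about 3.5 mm too far in +x, so I correct that and lower it onto the neck.

```bash
python3 -m pendant '-0.07 0 0 0 0.3;0 0 -0.3 0 0.3;0 0 -0.2 0 0.3;0 0 -0.1 0 0.3;0 0 -0.1 0 0.3;0 0 -0.1 0 0.3;0 0 -0.05 0 0.3;0 0 0 0 0.3' 100;python3 -m pendant '0 0 0 0 0.3;0 0 0 0 0.3;0 0 0 0 0.3;0 0 0 0 0.3;0 0 0 0 0.3;0 0 0 0 0.3;0 0 0 0 0.3;0 0 0 0 0.3'
```

```text
t: 16.8
tool_pos: [0.487, 0.2353, 0.1215]
orientation: [-2.472, -1.938, 0.0]
ft_force: [-0.1, -0.3, 0.3]
finger_gap: 0.0472
finger_force: 104.0
t: 17.6
tool_pos: [0.4872, 0.2353, 0.1218]
orientation: [2.472, 1.938, 0.0]
ft_force: [0.7, -0.4, -0.8]
finger_gap: 0.0472
finger_force: 104.0
```

The rim is now below the neck's top with no side force, so the cap has threaded on. Pressing in small steps.

```bash
python3 -m pendant '0 0 -0.03 0 0.3;0 0 -0.03 0 0.3;0 0 -0.03 0 0.3;0 0 -0.03 0 0.3;0 0 -0.02 0 0.3;0 0 0 0 0.3;0 0 0 0 0.3;0 0 0 0 0.3'
```

```text
t: 18.4
tool_pos: [0.4879, 0.2355, 0.116]
orientation: [2.471, 1.938, 0.003]
ft_force: [-1.0, -0.3, 7.3]
finger_gap: 0.0469
finger_force: 105.3
```

```bash
python3 -m pendant '0 0 -0.03 0 0.3;0 0 -0.03 0 0.3;0 0 -0.02 0 0.3;0 0 0 0 0.3;0 0 0 0 0.3;0 0 0 0 0.3;0 0 0 0 0.3;0 0 0 0 0.3'
```

```text
t: 19.2
tool_pos: [0.4871, 0.2353, 0.1107]
orientation: [-2.472, -1.938, 0.0]
ft_force: [-0.1, -0.6, -4.3]
finger_gap: 0.047
finger_force: 104.1
```

The force peaked and then dropped, so it clicked. Pushing on to the rigid stop.

```bash
python3 -m pendant '0 0 -0.03 0 0.3;0 0 -0.03 0 0.3;0 0 -0.02 0 0.3;0 0 0 0 0.3;0 0 0 0 0.3;0 0 0 0 0.3;0 0 0 0 0.3;0 0 0 0 0.3'
```

```text
t: 20.0
tool_pos: [0.4873, 0.2354, 0.107]
orientation: [2.472, 1.938, 0.001]
ft_force: [-0.8, 0.7, 1.3]
finger_gap: 0.0469
finger_force: 104.6
```

```bash
python3 -m pendant '0 0 -0.02 0 0.3;0 0 -0.01 0 0.3;0 0 0 0 0.3;0 0 0 0 0.3;0 0 0 0 0.3;0 0 0 0 0.3;0 0 0 0 0.3;0 0 0 0 0.3'
```

```text
t: 20.8
tool_pos: [0.4878, 0.2355, 0.107]
orientation: [2.472, 1.938, 0.003]
ft_force: [-3.4, -0.2, 12.1]
finger_gap: 0.0474
finger_force: 105.7
```

```bash
python3 -m pendant '0 0 -0.02 0 0.3;0 0 -0.01 0 0.3;0 0 0 0 0.3;0 0 0 0 0.3;0 0 0 0 0.3;0 0 0 0 0.3;0 0 0 0 0.3;0 0 0 0 0.3'; python3 -m pendant '0 0 0 0 0.3;0 0 0 0 0.3;0 0 0 0 0.3;0 0 0 0 0.3;0 0 0 0 0.3;0 0 0 0 0.3;0 0 0 0 0.3;0 0 0 0 0.3'
python3 - <<'E'
from h import *
ims=[]
for n in('scene','wrist'):
    im,d,i=grab(n); ims.append(im); w=cloud(i,d);hsv=cv2.cvtColor(im,cv2.COLOR_RGB2HSV)
    c=w[(np.hypot(w[...,0]-.487,w[...,1]-.235)<.03)&(w[...,2]>.09)&(w[...,2]<.135)&((hsv[...,0]<25)|(hsv[...,0]>172))&(hsv[...,1]>100)]
    print(n,len(c),cv2.minEnclosingCircle((c[:,:2]*1000).astype(np.float32)),np.percentile(c[:,2],[1,50,99]).round(4))
print(env.sense()['ft_force'])
save('end',np.hstack([cv2.resize(ims[0][120:220,280:400],(400,333)),cv2.resize(ims[1],(400,333))]))
E
```

```text
t: 21.6
tool_pos: [0.4884, 0.2357, 0.1071]
orientation: [2.471, 1.937, 0.006]
ft_force: [-5.1, -2.6, 21.3]
finger_gap: 0.047
finger_force: 106.7
t: 22.4
tool_pos: [0.4884, 0.2356, 0.1071]
orientation: [2.471, 1.937, 0.005]
ft_force: [-4.5, -2.2, 21.6]
finger_gap: 0.0472
finger_force: 106.7
scene 97 ((489.89703369140625, 232.6103515625), 23.68694305419922) [0.1004 0.1244 0.1296]
wrist 11363 ((488.07977294921875, 235.75502014160156), 25.536184310913086) [0.1032 0.1269 0.1283]
[-5.73043071 -1.56152853 21.92956508]
```

View pics/end.png

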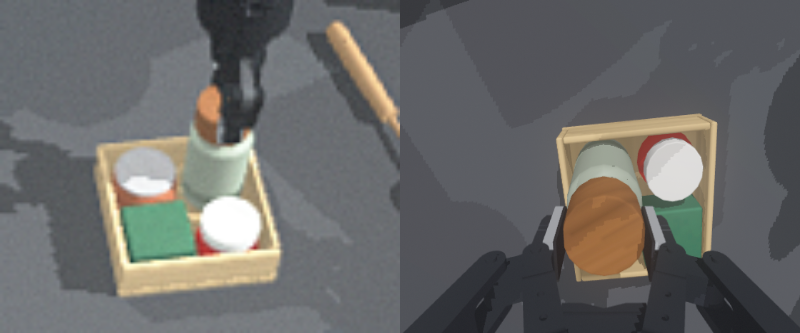

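The cap (crop 603,225) sits straight on the jar. Its top is at 0.127 m, which matches 9 + 90 + 28 mm, so it is fully home, and the push holds steady at 21 N. Handing in.

```bash
python3 -c "
from plant import env
print(env.job_done())"
```

```text
the job is handed in; nothing more can be done
None
```

I handed the job in: the sage jar stands on the cork pad with the cap clicked fully home, and the gripper is still pressing it down with about 21 N; no verdict was returned.

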